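Step a spacer along a rail of stop blocks

ROBOT

A 6-joint arm with a two-finger parallel gripper is mounted at the origin on a cart in front of the work surface, level with it; the furniture and walls round the work are solid. World frame = base frame: x ahead of the robot, y to its left, z up, the work surface at z = 0. Lengths are in m, angles in rad, forces in N, time in s.
With the tool pointing down it reaches from about 0.325 to 0.9 m from the base axis. Payload 6.1 kg.
Tool frame: the origin (TCP) lies midway between the tips of the shut fingers; the grasp point (between the pads) lies 19 mm behind it; x points along the fingers, y is the direction in which the jaws open and shut, and the axes are right-handed (so a half turn about x gives the same grasp; the last joint's range is limited). The gripper opens to 85 mm and grips with 20 to 120 N. Pads are 22 mm wide; open, the fingers measure 114 mm over their backs; the gripper's body (76 mm by 85 mm) begins 54 mm behind the grasp point. The pads swing forward as they close: fully open they stand 13 mm farther back than shut.
Start: joints at [-1.288, 0.22, 1.526, -0, 1.395, -0.126], TCP at [0.248, -0.573, 0.231] pointing down, gripper open.
Joint ranges: [-2.98, 2.98], [-0.91, 2.08], [0.09, 2.57], [-1.24, 4.39], [0.2, 2.65], [-2.68, 2.68]. Speed limits (rad/s): [2.57, 2.57, 3.01, 3.14, 3.14, 3.14].

INTERFACE

Orientations are given as [roll, pitch, yaw] about the fixed x, y, z axes, in that order (R = Rz(yaw) Ry(pitch) Rx(roll)).
In Python, from plant import movep, move_l, set_joints, gripper_to, hold, inverse_kinematics, observe, get_image, get_calibration, Unreachable, job_done gives the robot as it stands. Calls block until the motion is done:
- movep(position, orientation): joint-space move of the TCP to a pose.
- move_l(position, feed=0.15, rotation=None, max_force=None): straight line of the TCP; rotation=None keeps the orientation; feed is the mean speed in m/s. With max_force (N) it stops when the force on the tool has changed by that much, and returns True; else False.
- set_joints(angles): joint-space move.
- gripper_to(opening, f_grip=None): finger opening in m; f_grip is the grip in N (None keeps the last); returns when the fingers have stopped.
- hold(seconds).
- inverse_kinematics(position, orientation): joint angles nearest the present ones, or None.
- observe(): the state.
- get_image(name): name is "scene" or "top"; returns (picture, depth): 480x640x3 uint8, red, green, blue; 480x640 float32, m along the optical axis (not along the pixel's ray), 0 where there is no reading.
- get_calibration(name): a dict with "intrinsics" (3x3 intrinsics, pixels), "dist_coeffs" ([k1, k2, p1, p2, k3] as OpenCV has them; the pictures are not rectified), "world_from_camera" (4x4, takes a point from camera to world coordinates). Camera axes: x right, y down, z forward; pixel columns grow to the right and rows downward; lengths in m; the calibration is good to about 2 mm. A picture is of the moment at which its call begins. get_calibration takes no time and is no camera call.
A pose or a line that the arm cannot do raises Unreachable and nothing moves.
- job_done(): hands the job in, once; it reports no verdict.
The state is a dict: "time_s": time; "q": joint angles; "joint_velocities": joint speeds; "joint_torque": joint torques, N m; "eef_pos": TCP position; "tcp_rot": TCP orientation; "ft_force": force on the tool from outside, world axes, zero at the start; "torque": the same for the moment, N m; "opening": finger opening in m.
Only numpy, scipy, OpenCV 4.12 (cv2) and the standard library are available. Lean on these libraries where they do the work, as an engineer would, in place of code of your own. Each camera call takes 0.05 s, during which the arm holds its last target.

TASK

The three sliding stop blocks on the rail stand too near the red end stop: take the orange-gripped spacer from its holder and set the gaps to its width one after another, starting at the red stop and working outward. In each gap, with its flat face just touching the part nearer the red stop, push it straight down so that the bevel drives the next block out, until the nose bears on the dark bed of the rail with a light press of about 8 N felt there, over and above the drag of the blocks (never above 20 N), and do not shove back what is already set. Touch the row only with the spacer, then stand it back in its holder, leaving all three gaps equal to the spacer and everything else on the table alone.

Things in the scene. Friction and masses are not known exactly. Their poses are not given: they have to be found in the camera images.
- rail: fixed aluminium rail on three levelling feet, which hold its underside 1 to 7.5 mm above the table, differently each time, 60 x 290 x 15 mm; origin at the centre of its underside; its y axis runs along the row, from the red end stop (at its -y end) outward; its top, on which the blocks slide, is 15 mm above its origin
- bed: dark steel strip, 54 mm wide, fixed along the whole top of the rail, on which the spacer's nose comes to rest in a gap; its top is 15 mm above the rail's underside, 3 mm above this origin; axes as the rail's. It is rigid
- end_stop: red block fixed on the rail, 50 x 30 x 40 mm (x, along the row y, z); origin at the centre of its underside, on the rail's top; axes as the rail's; its flat working face is 15 mm from the origin toward +y
- block_1: steel-coloured sliding block next to the end stop, 50 x 40 x 40 mm (x, along the row y, z), top 40 mm above its origin (a flat screw head adds 3 mm); origin at the centre of its underside, on the rail's top; axes as the rail's; flat faces 20 mm either side of the origin along y. It slides along the rail's y only, stays where it is left, and begins to slide at about 6 N
- block_2: the same kind of block, second from the end stop. With a right gap of 24 mm neighbouring block origins are 64 mm apart (end stop to block 1: 59 mm). As found, each of the three blocks stands 2.5 to 6.5 mm too near the end stop
- block_3: the same kind of block, third and farthest from the end stop
- spacer: loose steel spacer with orange grip, 40 x 24 x 105 mm (x, y, z), 0.25 kg; origin mid-underside, z up. Gauge width: the 24 mm along y. Its -y face is flat all the way down; on +y the lowest 24 mm are bevelled: the nose is 14 mm thick at the bottom (y -12 to +2 mm), full 24 mm at 24 mm height. Grip it by the orange part (38 x 23 mm, 62 to 105 mm up). Starts standing in the holder
- spacer_mid (a point): centre of the spacer, 52.5 mm above its underside; axes as the spacer's. In the holder it is 58.5 mm above the table, fully down in a gap 52.5 mm above the bed's top. While the bevel drives a block out, and on from there down to the bed, friction at the two faces holds the spacer up with up to about 9 N before the nose bears on anything
- holder: fixed black holder for the spacer, foot 85 x 60 mm, walls 50 mm high, with an open-topped pocket 46 (x) x 29 (y) mm, floor 6 mm above the table; origin at the centre of its underside; its axes and the standing spacer's agree within 0.02 rad or so
- bearing: loose ball bearing, 52 mm across, 15 mm high, bystander; origin at the centre of its underside
- bushing: loose brass bushing, 36 mm across, 30 mm high, bystander; origin at the centre of its underside
- bolt_1: loose hex bolt, 71 mm long, bystander
- nut_1: loose hex nut, 28 mm, bystander
- yellow_cap: loose yellow end cap, 60 mm across, 30 mm high, bystander
- brass_fitting: loose brass hose fitting, 52 mm long, bystander
Not all that is in view belongs to the job. Leave any blue look-alike of the spacer alone.

How it is judged:
By the outcome, as a careful person would: the job done as asked, in the order asked, and still so for the second after the job is handed in, with the robot touching nothing.
It also fails if it takes over 72 s, if anything falls off the work surface, if the arm or the gripper's body presses on something with over 40 N, if the wrist force passes 120 N, or if a joint passes its speed limit or range.

## Working session

There is one attempt and no reset: what is moved stays moved. The work goes in short steps, each a Python script; the robot and the scene stay as the last script left them, time stands still between calls to the robot, and variables do not carry over. Pictures are saved under pics/ and viewed, and the job is handed in when it is done.

```bash
ls; mkdir -p pics
python3 - <<'E'
from plant import *
import cv2,numpy as np
np.set_printoptions(precision=4,suppress=True)
for n in ["scene","top"]:
    im,d=get_image(n); cv2.imwrite(f"pics/{n}0.png",im[:,:,::-1]); np.savez(f"{n}0.npz",im=im,d=d)
    c=get_calibration(n); print(n,c)
o=observe(); print(o)
E
```

```text
pics
scene {'intrinsics': array([[501.6207,   0.    , 320.7569],
       [  0.    , 501.6207, 245.4084],
       [  0.    ,   0.    ,   1.    ]]), 'dist_coeffs': array([0.0252, 0.    , 0.    , 0.    , 0.    ]), 'world_from_camera': array([[-0.8638, -0.2114,  0.4573, -0.0233],
       [-0.5037,  0.3464, -0.7914,  0.8909],
       [ 0.0089, -0.914 , -0.4057,  0.5386],
       [ 0.    ,  0.    ,  0.    ,  1.    ]])}
top {'intrinsics': array([[569.4733,   0.    , 320.0601],
       [  0.    , 569.4733, 238.8207],
       [  0.    ,   0.    ,   1.    ]]), 'dist_coeffs': array([-0.1071,  0.    ,  0.    ,  0.    ,  0.    ]), 'world_from_camera': array([[ 0.012 , -0.9846,  0.1747,  0.3159],
       [-0.9999, -0.011 ,  0.0066, -0.016 ],
       [-0.0046, -0.1747, -0.9846,  1.3277],
       [ 0.    ,  0.    ,  0.    ,  1.    ]])}
{'time_s': 0.1, 'q': array([-1.2881,  0.2211,  1.5275, -0.    ,  1.3947, -0.1261]), 'joint_velocities': array([-0.0002, -0.0005, -0.0017, -0.0003,  0.0004, -0.0014]), 'joint_torque': array([  0.0006, -49.8242, -39.0547,  -0.0001,   0.0057,   0.    ]), 'eef_pos': array([ 0.2483, -0.573 ,  0.2303]), 'tcp_rot': array([-1.6931,  1.5691,  1.8573]), 'ft_force': array([ 0.5078, -0.0426,  0.2176]), 'torque': array([-0.0126,  0.0056,  0.0281]), 'opening': 0.08564825880624079}
```

View pics/scene0.png

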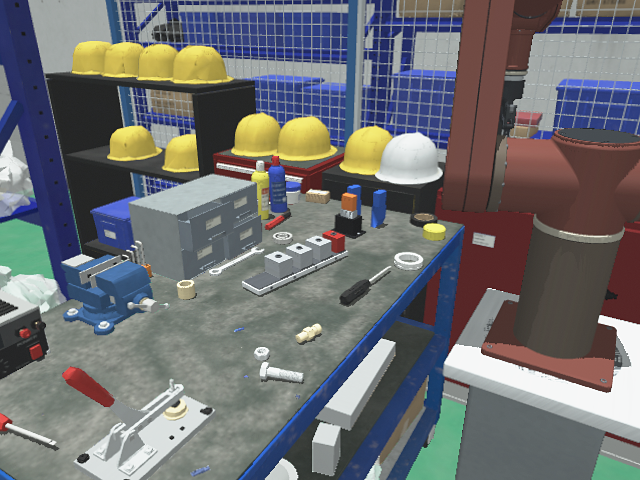

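View pics/top0.png

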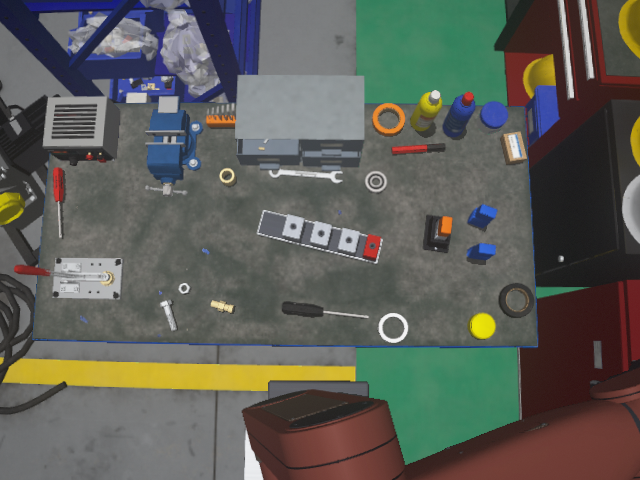

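The top view shows the rail from (260,222) to (380,248) with the red stop at (372,247). The holder with the orange grip is at (440,230), and blue look-alikes stand at (483,215) and (481,252). Next I'll zoom in and measure.

```bash
cat > h.py <<'E'
import numpy as np,cv2
from plant import *
np.set_printoptions(precision=4,suppress=True)
def ray(n,uv):
    c=get_calibration(n);K=c["intrinsics"];T=c["world_from_camera"]
    p=cv2.undistortPoints(np.asarray(uv,float).reshape(-1,1,2),K,c["dist_coeffs"]).reshape(-1,2)
    d=np.c_[p,np.ones(len(p))]
    return T[:3,3],d@T[:3,:3].T,d
def onplane(n,uv,z):
    o,r,_=ray(n,uv); s=(z-o[2])/r[:,2]; return o+r*s[:,None]
def cloud(n,d):
    v,u=np.mgrid[0:480,0:640]; o,r,_=ray(n,np.c_[u.ravel(),v.ravel()])
    return (o+r*d.reshape(-1,1)).reshape(480,640,3)
def proj(n,P):
    c=get_calibration(n);Ti=np.linalg.inv(c["world_from_camera"])
    rv,_=cv2.Rodrigues(Ti[:3,:3]); return cv2.projectPoints(np.asarray(P,float).reshape(-1,1,3),rv,Ti[:3,3],c["intrinsics"],c["dist_coeffs"])[0].reshape(-1,2)
E
python3 - <<'E'
from h import *
a=np.load("top0.npz");im=a["im"];d=a["d"]
P=cloud("top",d)
cv2.imwrite("pics/t1.png",cv2.resize(im[190:290,250:410,::-1],None,fx=5,fy=5,interpolation=cv2.INTER_CUBIC))
cv2.imwrite("pics/t2.png",cv2.resize(im[190:280,410:510,::-1],None,fx=6,fy=6,interpolation=cv2.INTER_CUBIC))
b=np.load("scene0.npz")
cv2.imwrite("pics/s1.png",cv2.resize(b["im"][175:300,235:395,::-1],None,fx=5,fy=4.8,interpolation=cv2.INTER_CUBIC))
Ps=cloud("scene",b["d"])
for uv in [(293,227),(320,234),(348,240),(372,243),(268,222),(300,260),(446,222),(430,245),(400,250)]: print("top",uv,P[uv[1],uv[0]])
E
```

```text
top (293, 227) [0.5669 0.0541 0.0621]
top (320, 234) [ 0.5508 -0.0073  0.0654]
top (348, 240) [ 0.5382 -0.0706  0.063 ]
top (372, 243) [ 0.5323 -0.1249  0.0612]
top (268, 222) [0.586  0.1152 0.0228]
top (300, 260) [ 0.5005  0.0395 -0.0018]
top (446, 222) [ 0.5719 -0.283   0.1126]
top (430, 245) [ 0.5399 -0.2684 -0.0025]
top (400, 250) [ 0.5264 -0.1961  0.002 ]
```

View pics/t1.png

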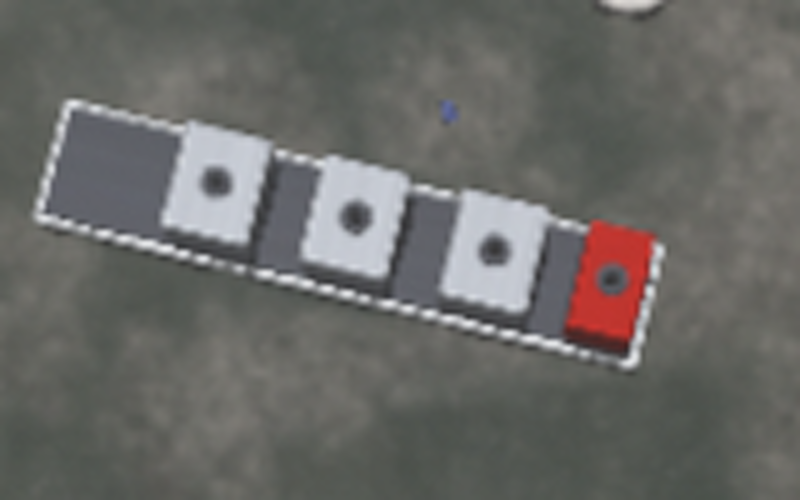

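View pics/t2.png

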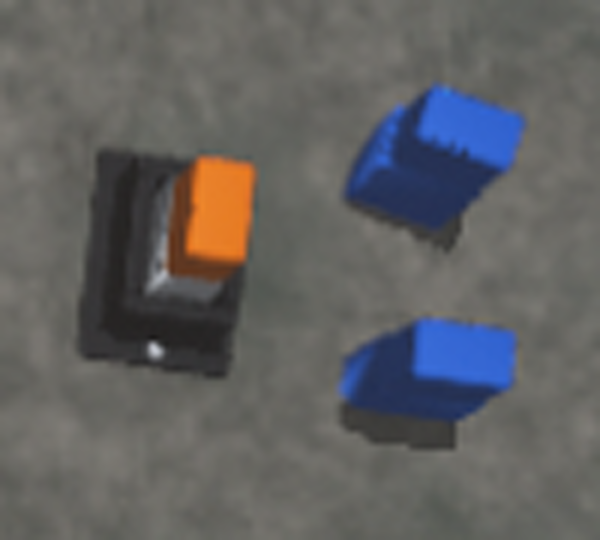

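View pics/s1.png

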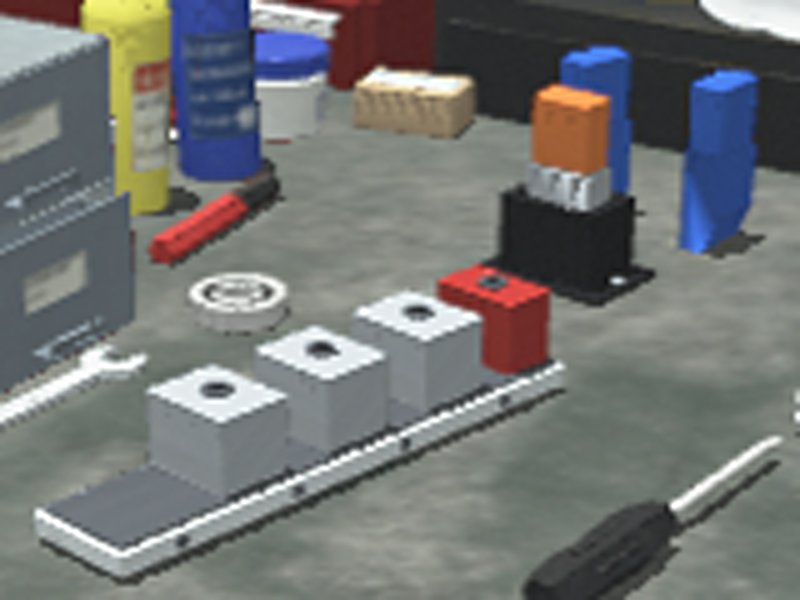

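Run:
```python
from h import *
a=np.load("top0.npz");im=a["im"].astype(int);d=a["d"];P=cloud("top",d)
b=np.load("scene0.npz");ims=b["im"].astype(int);Ps=cloud("scene",b["d"])
hsv=cv2.cvtColor(a["im"],cv2.COLOR_RGB2HSV)
br=im.sum(2)/3
def box(u0,v0,u1,v1): 
    m=np.zeros((480,640),bool); m[v0:v1,u0:u1]=1; return m
white=(br>185)&(hsv[...,1]<40)&box(255,200,385,270)
# interior of block tops: erode to kill the thin rail edges
w=cv2.morphologyEx(white.astype(np.uint8),cv2.MORPH_CLOSE,np.ones((5,5)))
w=cv2.morphologyEx(w,cv2.MORPH_OPEN,np.ones((7,7)))
n,l,st,c=cv2.connectedComponentsWithStats(w)
for i in range(1,n):
    cc,_=cv2.findContours((l==i).astype(np.uint8),0,1); print("white",st[i],c[i],cv2.minAreaRect(cc[0]), "z",np.median(P[l==i][:,2]))
    # screw
    hull=cv2.convexHull(cc[0]);m=np.zeros((480,640),np.uint8);cv2.drawContours(m,[hull],-1,1,-1)
    m=cv2.erode(m,np.ones((5,5)))>0
    wt=np.clip(190-br,0,None)*m; v,u=np.nonzero(wt>0); uv=np.array([(u*wt[v,u]).sum(),(v*wt[v,u]).sum()])/wt.sum()
    print("  screw",uv,onplane("top",uv,0.0635))
red=(hsv[...,1]>150)&((hsv[...,0]<6)|(hsv[...,0]>174))&(im[...,0]>170)&box(355,225,390,270)
print("red",red.sum(),np.median(P[red][:,2]));v,u=np.nonzero(red);print(cv2.minAreaRect(np.c_[u,v].astype(np.float32)))
for nm,B in [("t1",(255,265,300,280)),("t2",(385,225,410,260)),("t3",(395,200,420,212))]:
    m=box(*B);print(nm,np.median(P[m],axis=0),P[m][:,2].std())
bed=box(263,217,280,231);print("bed",np.median(P[bed],axis=0))
o=(hsv[...,1]>150)&(hsv[...,0]>6)&(hsv[...,0]<20)&(im[...,0]>200)&box(425,205,465,245)
v,u=np.nonzero(o);print("orange top",o.sum(),cv2.minAreaRect(np.c_[u,v].astype(np.float32)),np.median(P[o],axis=0))
blue=(hsv[...,1]>120)&(hsv[...,0]>100)&(hsv[...,0]<130)&box(465,195,505,270)&(P[...,2]>.09)
n,l,st,c=cv2.connectedComponentsWithStats(blue.astype(np.uint8))
for i in range(1,n):
  if st[i,4]>20: q=P[l==i]; print("blue",st[i,4],q.min(0),q.max(0),np.median(q,0))
```

```text
white [287 216   7   7  49] [290. 219.] ((290.0, 219.0), (6.0, 6.0), 90.0) z 0.05984067536235238
  screw [nan nan] [[nan nan nan]]
white [314 222  13   9 109] [319.7064 226.2752] ((320.0, 226.0), (8.0, 12.0), 90.0) z 0.05992957424720324
  screw [nan nan] [[nan nan nan]]
white [283 229  16  11 151] [290.0199 233.9272] ((290.5, 234.0), (10.0, 15.0), 90.0) z 0.05831522677475642
  screw [286.9628 236.6003] [[0.5444 0.0672 0.0635]]
white [342 230  16   8 115] [349.5652 233.3478] ((349.5, 233.5), (7.0, 15.0), 90.0) z 0.0598023532305747
  screw [nan nan] [[nan nan nan]]
white [311 236  16  12 175] [318.2857 241.1543] ((318.5, 241.5), (11.0, 15.0), 90.0) z 0.05855416931366486
  screw [316.3969 244.1027] [[0.528  0.0005 0.0635]]
white [339 243  16  13 187] [346.5134 248.5508] ((346.5, 249.0), (12.0, 15.0), 90.0) z 0.0577798647022163
  screw [345.4868 251.4589] [[ 0.5119 -0.065   0.0635]]
red 204 0.05980406963664009
((371.76470947265625, 245.44119262695312), (11.884244918823242, 20.858062744140625), 14.03624439239502)
t1 [0.4711 0.0929 0.0009] 0.05111618905056252
t2 [ 0.5456 -0.1894  0.0006] 0.08957105519143845
t3 [ 0.6347 -0.2146  0.0002] 0.10805847655443641
bed [0.5832 0.1081 0.0199]
orange top 146 ((446.3231506347656, 224.4154052734375), (9.426639556884766, 15.380306243896484), 7.125016689300537) [ 0.5664 -0.2834  0.1115]
blue 204 [ 0.5835 -0.3986  0.0901] [ 0.6142 -0.3578  0.1096] [ 0.5976 -0.377   0.1046]
blue 205 [ 0.5025 -0.3926  0.09  ] [ 0.5281 -0.3528  0.1111] [ 0.5143 -0.3714  0.1051]<stdin>:18: RuntimeWarning: invalid value encountered in divide
```

```bash
cat >> h.py <<'E'
def screws(im,guess,zs=0.0625):
    br=im.astype(float).mean(2); out=[]
    for g in guess:
        c=np.array(g,float)
        v,u=np.mgrid[0:480,0:640]
        lumbg=im[int(c[1])-6:int(c[1])+7,int(c[0])-6:int(c[0])+7].astype(float)
        s=im.astype(float)[...,0]   # red channel: bright for both steel and red
        for _ in range(5):
            m=np.hypot(u-c[0],v-c[1])<5.5
            bg=np.percentile(s[m],80); w=np.clip(bg-25-s,0,None)*m
            c=np.array([(u*w).sum(),(v*w).sum()])/w.sum()
        out.append(c)
    return np.array(out)
G0=[(372,245.5),(348.7,239.8),(321,233.2),(293,226.4)]
E
python3 - <<'E'
from h import *
a=np.load("top0.npz")
uv=screws(a["im"],G0);print(uv)
X=onplane("top",uv,0.0625);print(X)
e=X[3]-X[0];print("yaw of rail y",np.arctan2(e[1],e[0]),np.diff(np.linalg.norm(X[:,:2]-X[0,:2],axis=1)))
vx,vy,x0,y0=cv2.fitLine(X[:,:2].astype(np.float32),cv2.DIST_L2,0,.01,.01).ravel();print(np.arctan2(vy,vx))
print("res",(X[:,0]-x0)*-vy+(X[:,1]-y0)*vx)
# rail edges: subpixel corners from zoomed pic
c=np.array([(70,102),(38,218),(632,365),(662,247)]);q=(c+.5)/5-.5+[250,190];R=onplane("top",q,.0195);print(R)
print(R.mean(0),[np.linalg.norm(R[i]-R[i-1]) for i in range(4)],np.arctan2(*(R[0]-R[3])[[1,0]]),np.arctan2(*(R[1]-R[2])[[1,0]]))
# orange top
hsv=cv2.cvtColor(a["im"],cv2.COLOR_RGB2HSV);im=a["im"]
uv=[(446.3,224.4)];print("spacer top",onplane("top",uv,.111))
cc=cv2.boxPoints(((446.32,224.4),(10.4,16.4),7.1));C=onplane("top",cc,.111);print(C);print([np.linalg.norm(C[i]-C[i-1]) for i in range(4)])
# holder foot corners from t2 (factor 6, origin 410,190)
c=np.array([(100,150),(80,355),(228,378)]);q=(c+.5)/6-.5+[410,190];H=onplane("top",q,.0);print("holder",H,np.linalg.norm(H[1]-H[0]),np.linalg.norm(H[2]-H[1]),np.arctan2(*(H[1]-H[0])[[1,0]]),np.arctan2(*(H[1]-H[2])[[1,0]]))
E
```

```text
[[371.9922 245.5103]
 [348.4193 239.6804]
 [320.7194 233.0439]
 [292.8173 225.9942]]
[[ 0.5263 -0.1247  0.0625]
 [ 0.5391 -0.0716  0.0625]
 [ 0.5536 -0.0089  0.0625]
 [ 0.5691  0.0545  0.0625]]
yaw of rail y 1.3362880470563205 [0.0547 0.0643 0.0653]
1.3369591
res [-0.     -0.0001  0.0003 -0.0002]
[[ 0.6155  0.1267  0.0195]
 [ 0.5597  0.1401  0.0195]
 [ 0.4934 -0.1376  0.0195]
 [ 0.5491 -0.1519  0.0195]]
[ 0.5544 -0.0057  0.0195] [np.float64(0.28639962010408593), np.float64(0.05740032659742803), np.float64(0.2854607486949387), np.float64(0.05752007855119693)] 1.3370066572831294 1.3366174488171478
spacer top [[ 0.5669 -0.2839  0.111 ]]
[[ 0.55   -0.2698  0.111 ]
 [ 0.5864 -0.2753  0.111 ]
 [ 0.5838 -0.2981  0.111 ]
 [ 0.5474 -0.2925  0.111 ]]
[np.float64(0.022820573478230775), np.float64(0.036831294404857357), np.float64(0.022945759832478478), np.float64(0.03685013861615767)]
holder [[ 0.6131 -0.2606  0.    ]
 [ 0.5302 -0.2509  0.    ]
 [ 0.5217 -0.3095  0.    ]] 0.08346642413302546 0.05928475859911629 3.0251769808952718 1.425603981737409
```

```bash
cat >> h.py <<'E'
from scipy.spatial.transform import Rotation as Ro
import warnings;warnings.filterwarnings("ignore")
def ori(psi,tilt=None):
    c,s=np.cos(psi),np.sin(psi)
    return Ro.from_matrix(np.array([[0,c,s],[0,s,-c],[-1,0,0]])).as_euler('xyz')
SP=np.array([0.5669,-0.2839]); PSI_H=1.44; PSI_R=1.337
STOP=np.array([.5263,-.1247]); YR=np.array([np.cos(PSI_R),np.sin(PSI_R)]); XR=np.array([YR[1],-YR[0]])
E
python3 - <<'E'
from h import *
for k in (0,np.pi,-np.pi):
  for nm,p,psi in [("hold",[*SP,.0705],PSI_H),("holdhi",[*SP,.2],PSI_H),("gap1",[*(STOP+.027*YR),.084],PSI_R),("gap3",[*(STOP+.155*YR),.16],PSI_R)]:
    q=inverse_kinematics(p,ori(psi+k)); print(k,nm,q)
o=observe();print(Ro.from_euler('xyz',o["tcp_rot"]).as_matrix())
E
```

```text
0 hold [-0.5886  0.3973  1.6253  0.      1.119  -2.0286]
0 holdhi [-0.5886  0.2639  1.5344  0.      1.3433 -2.0286]
0 gap1 [-0.3284  0.1794  1.8688  0.      1.0934 -1.6654]
0 gap3 [-0.0938  0.1346  1.7622  0.      1.2447 -1.4308]
3.141592653589793 hold [-0.5886  0.3973  1.6253  0.      1.119   1.113 ]
3.141592653589793 holdhi [-0.5886  0.2639  1.5344  0.      1.3433  1.113 ]
3.141592653589793 gap1 [-0.3284  0.1794  1.8688  0.      1.0934  1.4762]
3.141592653589793 gap3 [-0.0938  0.1346  1.7622 -0.      1.2447  1.7108]
-3.141592653589793 hold [-0.5886  0.3973  1.6253  0.      1.119   1.113 ]
-3.141592653589793 holdhi [-0.5886  0.2639  1.5344  0.      1.3433  1.113 ]
-3.141592653589793 gap1 [-0.3284  0.1794  1.8688  0.      1.0934  1.4762]
-3.141592653589793 gap3 [-0.0938  0.1346  1.7622 -0.      1.2447  1.7108]
[[-0.0005  0.3975 -0.9176]
 [ 0.0017 -0.9176 -0.3975]
 [-1.     -0.0017 -0.0002]]
```

Run:
```python
from h import *
gripper_to(0.06,80)
movep([*SP,.2],ori(PSI_H+np.pi))
move_l([*SP,.0705],feed=.12,max_force=8)
print(observe()["eef_pos"],observe()["ft_force"])
f0=observe()["ft_force"]
gripper_to(0.0,80); o=observe();print(o["opening"],o["eef_pos"],o["ft_force"],o["torque"],o["time_s"])
im,d=get_image("top");cv2.imwrite("pics/g_top.png",cv2.resize(im[170:290,390:520,::-1],None,fx=5,fy=5))
move_l([*SP,.150],feed=.1,max_force=20)
im,d=get_image("scene");np.savez("lift_s.npz",im=im,d=d);cv2.imwrite("pics/lift_s.png",cv2.resize(im[130:250,290:410,::-1],None,fx=5,fy=5))
im,d=get_image("top");np.savez("lift_t.npz",im=im,d=d)
o=observe();print(o["opening"],o["eef_pos"],o["ft_force"],o["torque"],o["time_s"])
```

```text
[ 0.5676 -0.2844  0.0717] [ 0.1348  0.202  -0.488 ]
0.022272120096894193 [ 0.5674 -0.2842  0.0714] [0.6093 0.0621 3.7321] [ 0.0045 -0.0355 -0.0137] 3.725
0.022076634460466222 [ 0.5662 -0.2835  0.1487] [-0.6896  0.4453 -3.3562] [0.0136 0.0138 0.0066] 4.8167
```

View pics/lift_s.png

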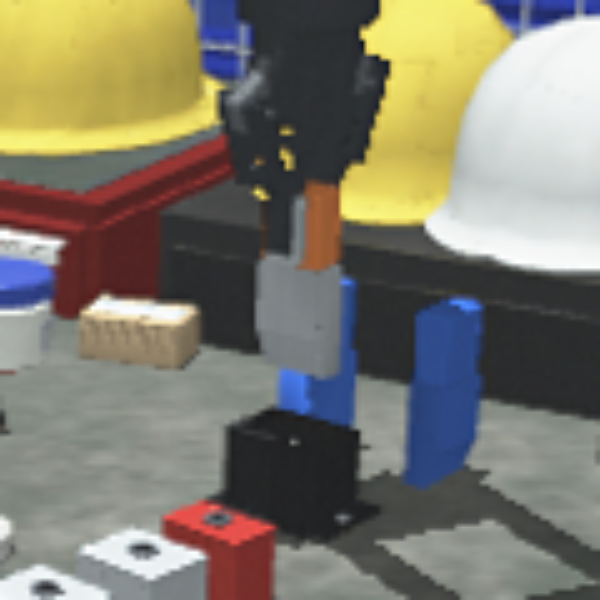

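View pics/g_top.png

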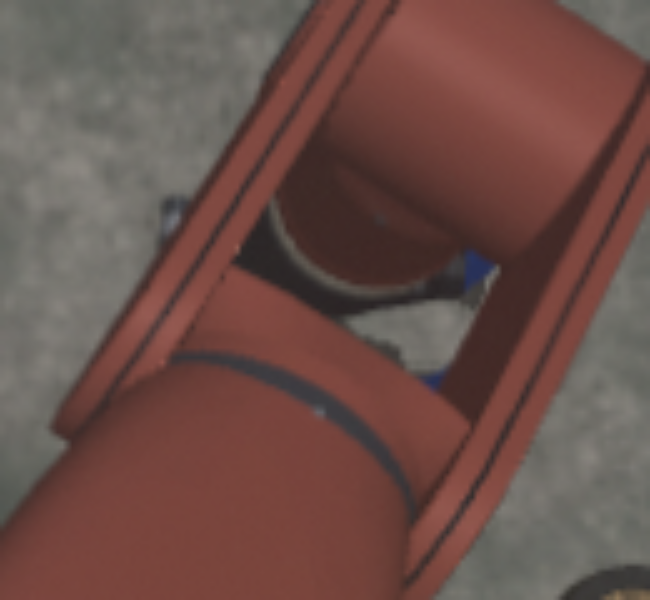

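Run:
```python
from h import *
o=observe();print(o["eef_pos"],o["ft_force"],o["time_s"])
im=np.load("lift_s.npz")["im"][160:215,330:375]
g=np.clip((im.astype(float)-20)*1.6,0,255).astype(np.uint8)
cv2.imwrite("pics/lz.png",cv2.resize(g[:,:,::-1],None,fx=11,fy=10,interpolation=cv2.INTER_NEAREST))
a=np.load("lift_t.npz")["im"][180:280,390:510];cv2.imwrite("pics/lt.png",cv2.resize(a[:,:,::-1],None,fx=6,fy=6))
# projected candidate corners, spacer bottom approx z .085
y=np.array([np.cos(PSI_H),np.sin(PSI_H)]);x=np.array([y[1],-y[0]]);c=np.array([.5662,-.2835]);zb=.1487-.0655
for nm,sgn in (("bevel +yw",1),("bevel -yw",-1)):
  for xs in (-.02,.02):
    pts=[[*(c+xs*x+sgn*yy*y),zb+zz] for yy,zz in ((-.012,0),(.002,0),(.012,.024),(.012,.062),(-.012,.062))]
    print(nm,xs,((proj("scene",pts)-[330,160])*[11,10]).round(0).tolist())
```

```text
[ 0.5662 -0.2835  0.1487] [-0.6896  0.4453 -3.3562] 4.8167
bevel +yw -0.02 [[304.0, 440.0], [272.0, 453.0], [253.0, 379.0], [258.0, 243.0], [314.0, 223.0]]
bevel +yw 0.02 [[173.0, 410.0], [141.0, 423.0], [120.0, 349.0], [124.0, 215.0], [180.0, 196.0]]
bevel -yw -0.02 [[249.0, 463.0], [281.0, 450.0], [308.0, 357.0], [314.0, 223.0], [258.0, 243.0]]
bevel -yw 0.02 [[118.0, 432.0], [150.0, 419.0], [176.0, 328.0], [180.0, 196.0], [124.0, 215.0]]
```

View pics/lz.png

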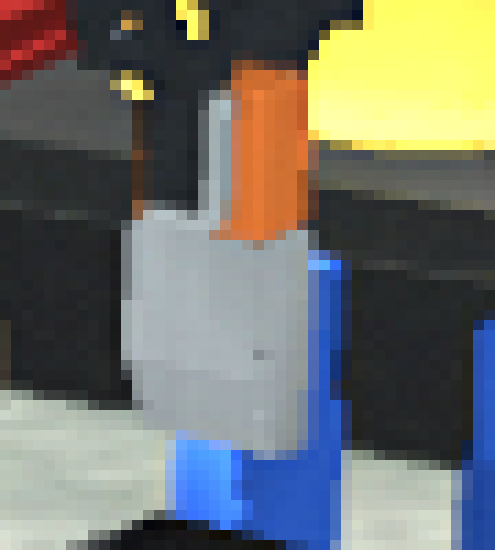

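View pics/lt.png

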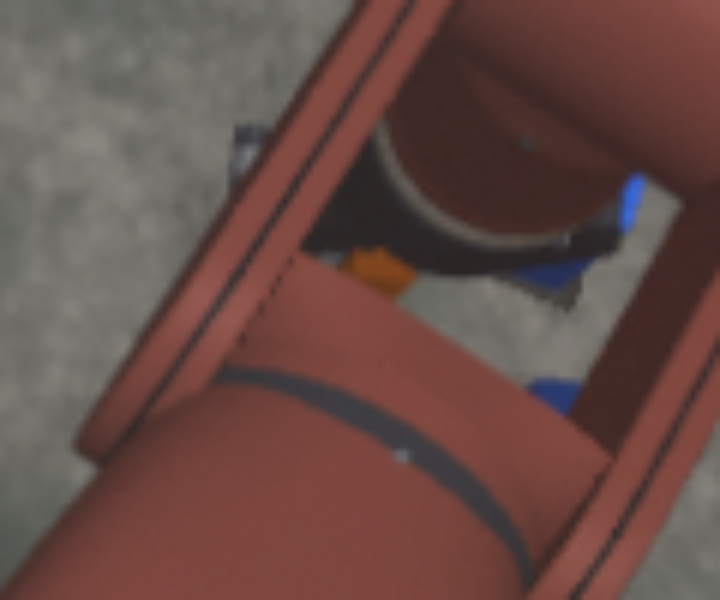

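The spacer's bevel faces world +y: the left edge cuts in from (122,375) to (143,425) while the right edge runs straight to (304,455). That matches the rail's +y, so I only need to turn it −0.1 rad. Next is hovering over gap 1.

```bash
cat >> h.py <<'E'
OR=ori(PSI_R+np.pi)
def st(): 
    o=observe(); return o["eef_pos"],o["ft_force"],o["time_s"]
def row(p,stop=None):
    d=np.asarray(p)[:2]-(STOP if stop is None else stop); return d@XR,d@YR   # x across, s along
def pt(xr,s,z): return [*(STOP+xr*XR+s*YR),z]
BOT=0.0654
E
python3 - <<'E'
from h import *
move_l(pt(0,.0295,.16),feed=.15,rotation=OR)
hold(.3)
p,f,t=st();print(p,row(p),f,t)
print(np.array(observe()["tcp_rot"]),OR,Ro.from_euler('xyz',observe()["tcp_rot"]).as_matrix())
move_l(pt(0,.0295,.138),feed=.08); hold(.2)
p,f,t=st();print(p,row(p),f,t)
for n in("scene","top"):
    im,d=get_image(n);np.savez(f"h1_{n}.npz",im=im,d=d)
im=np.load("h1_scene.npz")["im"];cv2.imwrite("pics/h1s.png",cv2.resize(im[190:270,270:370,::-1],None,fx=8,fy=7.4,interpolation=cv2.INTER_CUBIC))
im=np.load("h1_top.npz")["im"];cv2.imwrite("pics/h1t.png",cv2.resize(im[190:290,270:410,::-1],None,fx=5,fy=5,interpolation=cv2.INTER_CUBIC))
E
```

```text
[ 0.5331 -0.0964  0.1599] (np.float64(7.200381473626058e-05), np.float64(0.02908782712139556)) [ 0.2087  0.6603 -3.071 ] 6.5417
[0.0046 1.5706 2.9118] [-2.9078  1.5708  0.    ] [[-0.0002 -0.2323 -0.9726]
 [ 0.0001 -0.9726  0.2323]
 [-1.      0.      0.0002]]
[ 0.5335 -0.0961  0.1384] (np.float64(0.0003585711680248576), np.float64(0.029488807341458978)) [-0.0633  0.0486 -2.7101] 7.1667
```

View pics/h1s.png

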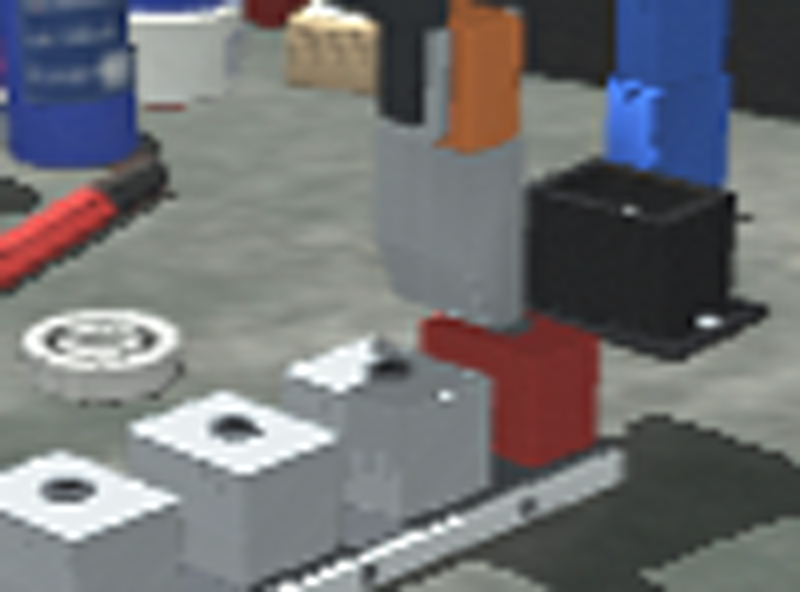

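View pics/h1t.png

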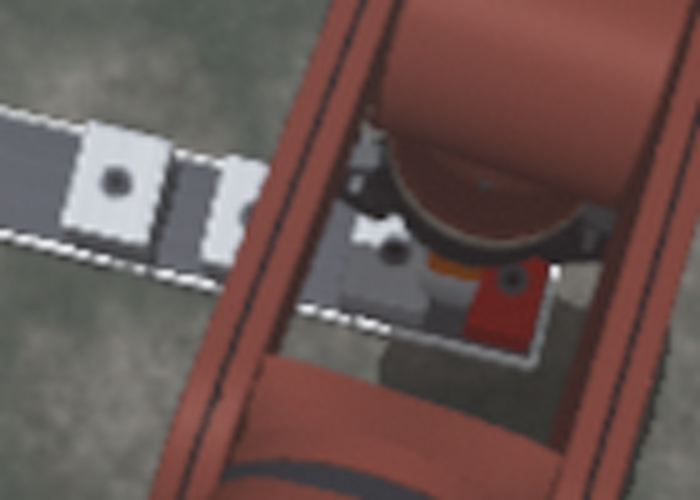

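Run:
```python
from h import *
p,f,t=st()
r=move_l(pt(0,.0295,.117),feed=.03,max_force=4); 
p1,f1,t=st();print(r,p1,row(p1),f1-f,t)
hold(.3);p1,f1,t=st();print(r,p1,row(p1),f1-f,t)
for i in range(4): hold(.05); print(st()[1])
```

```text
False [ 0.5333 -0.096   0.1171] (np.float64(0.00015184133768495977), np.float64(0.029496892287824903)) [-0.2565 -0.3614  0.6263] 8.1167
False [ 0.5332 -0.096   0.1172] (np.float64(0.00010262924369617101), np.float64(0.029481800259150676)) [-0.3348 -0.162   0.0479] 8.4167
[ 0.1441  0.6044 -2.3662]
[ 0.06   -0.4657 -3.6179]
[ 0.1465 -1.1037 -3.5078]
[-0.588   1.1077 -3.0853]
```

```bash
cat >> h.py <<'E'
def favg(T=.2,n=20):
    F=[];Q=[]
    for i in range(n): hold(T/n); o=observe(); F.append(o["ft_force"]);Q.append(o["eef_pos"])
    F=np.mean(F,0); Q=np.mean(Q,0)
    return np.array([F[:2]@XR,F[:2]@YR,F[2]]),np.array([*row(Q),Q[2]])
E
python3 - <<'E'
from h import *
f0,q0=favg();print(f0,q0*1e3,st()[2])
r=move_l(pt(0,.0245,.117),feed=.008,max_force=3.5)
p,f,t=st();print(r,row(p),t)
f1,q1=favg();print(f1-f0,q1*1e3,st()[2])
E
```

```text
[-0.0177  0.0471 -3.1769] [  0.0077  29.506  117.0215] 8.7833
True (np.float64(-0.0008302125392674564), np.float64(0.027679168299305043)) 9.1917
[-0.074   0.241   0.2057] [ -1.5269  27.7252 115.3344] 9.3583
```

Run:
```python
from h import *
f1,q1=favg(.1,10);print(f1,q1*1e3,st()[2])
move_l(pt(0,.0277,.117),feed=.02)
for i in range(3):
  f1,q1=favg(.1,10);print(f1,q1*1e3,st()[2])
```

```text
[-0.1125 -0.0782 -3.1712] [ -1.9392  27.7532 114.8604] 9.4417
[ 0.188   0.282  -3.0659] [  0.108   27.706  117.0264] 9.7833
[ 0.3395 -0.1833 -3.2116] [  0.0441  27.7132 116.9948] 9.8667
[ 0.1858  0.1561 -3.1267] [  0.0091  27.7123 116.9837] 9.95
```

Run:
```python
from h import *
s=.0277
for i in range(8):
  s-=.0002
  move_l(pt(0,s,.117),feed=.01)
  f1,q1=favg(.1,10);print(round(s*1e3,2),f1,q1*1e3,st()[2])
  if f1[1]>2.2: break
```

```text
27.5 [ 0.0161  1.152  -3.4021] [  0.0005  27.65   117.0029] 10.2833
27.3 [ 0.2463  2.7982 -2.7171] [ -0.0148  27.5697 116.9938] 10.6167
```

```bash
cat >> h.py <<'E'
def descend(sc,scmd,zlist,base,flim=15,gain=.8,x=0,prop=True):
    """step down, keep eef row position at sc; returns log"""
    log=[]
    for z in zlist:
        move_l(pt(x,scmd,z),feed=.02)
        f,q=favg(.08,8); f=f-base
        log.append([z,scmd,*f,*q]); print("z %.2f scmd %.2f | fx %.1f fy %.1f fz %.1f | s %.3f z %.3f x %.2f t %.2f"%(z*1e3,scmd*1e3,*f,q[1]*1e3,q[2]*1e3,q[0]*1e3,st()[2]))
        scmd+=np.clip(gain*(sc-q[1]),-.0003,.0003)
        if f[2]>flim: print("LIMIT");break
    return scmd,log
E
python3 - <<'E'
from h import *
base=np.array([0,.05,-3.15])
zs=list(np.arange(.115,.0905,-.002))
print(descend(.02765,.0276,zs,base)[0])
E
```

```text
z 115.00 scmd 27.60 | fx 1.1 fy 2.2 fz -0.6 | s 27.616 z 114.836 x 0.05 t 10.93
z 113.00 scmd 27.63 | fx 0.9 fy 2.1 fz -0.6 | s 27.620 z 112.819 x -0.04 t 11.25
z 111.00 scmd 27.65 | fx 1.5 fy 2.1 fz -0.7 | s 27.623 z 110.907 x 0.07 t 11.57
z 109.00 scmd 27.67 | fx -1.3 fy 2.0 fz 7.5 | s 27.616 z 109.818 x 0.46 t 11.88
z 107.00 scmd 27.70 | fx -0.8 fy 2.0 fz 9.5 | s 27.632 z 108.134 x 0.85 t 12.20
z 105.00 scmd 27.71 | fx -0.4 fy 2.0 fz 9.9 | s 27.626 z 106.384 x 1.18 t 12.52
z 103.00 scmd 27.73 | fx -0.0 fy 2.0 fz 9.8 | s 27.640 z 104.550 x 1.44 t 12.83
z 101.00 scmd 27.74 | fx 0.3 fy 2.5 fz 10.4 | s 27.634 z 102.679 x 1.67 t 13.15
z 99.00 scmd 27.75 | fx 0.4 fy 2.0 fz 10.2 | s 27.641 z 100.775 x 1.84 t 13.47
z 97.00 scmd 27.76 | fx 3.1 fy 2.7 fz 7.9 | s 27.655 z 98.191 x 1.61 t 13.78
z 95.00 scmd 27.76 | fx 4.7 fy 1.9 fz 5.7 | s 27.653 z 95.239 x 0.69 t 14.10
z 93.00 scmd 27.76 | fx 4.4 fy 1.5 fz 4.6 | s 27.680 z 92.715 x -0.07 t 14.42
z 91.00 scmd 27.73 | fx 2.6 fy 1.5 fz 4.3 | s 27.698 z 90.546 x -0.45 t 14.73
0.027693291517485244
```

Run:
```python
from h import *
base=np.array([0,.05,-3.15])
s,_=descend(.02768,.02770,np.arange(.0902,.0866,-.0007),base,flim=12)
s,_=descend(.02768,s,np.arange(.0864,.0851,-.0003),base,flim=11)
print(s)
```

```text
z 90.20 scmd 27.70 | fx 0.7 fy 1.1 fz 5.7 | s 27.695 z 89.954 x -0.46 t 15.05
z 89.50 scmd 27.69 | fx -0.5 fy 1.4 fz 6.5 | s 27.708 z 89.339 x -0.39 t 15.37
z 88.80 scmd 27.67 | fx -1.4 fy 1.3 fz 6.5 | s 27.703 z 88.619 x -0.30 t 15.68
z 88.10 scmd 27.65 | fx -1.2 fy 1.8 fz 6.6 | s 27.702 z 87.952 x -0.16 t 16.00
z 87.40 scmd 27.63 | fx -1.0 fy 2.2 fz 6.5 | s 27.701 z 87.318 x -0.05 t 16.32
z 86.70 scmd 27.61 | fx -1.1 fy 2.5 fz 7.0 | s 27.696 z 86.705 x 0.06 t 16.63
z 86.40 scmd 27.60 | fx -1.1 fy 3.0 fz 7.8 | s 27.686 z 86.492 x 0.09 t 16.95
z 86.10 scmd 27.60 | fx -1.1 fy 3.4 fz 8.2 | s 27.678 z 86.214 x 0.12 t 17.27
z 85.80 scmd 27.60 | fx -1.1 fy 3.1 fz 8.3 | s 27.681 z 85.926 x 0.15 t 17.58
z 85.50 scmd 27.60 | fx -1.0 fy 3.2 fz 8.5 | s 27.676 z 85.645 x 0.18 t 17.90
z 85.20 scmd 27.60 | fx -0.9 fy 3.3 fz 7.9 | s 27.687 z 85.368 x 0.22 t 18.22
0.02759342553705301
```

Run:
```python
from h import *
base=np.array([0,.05,-3.15])
s,_=descend(.02768,.0276,np.arange(.0849,.0825,-.0003),base,flim=14.3)
print(s)
```

```text
z 84.90 scmd 27.60 | fx -1.0 fy 3.4 fz 8.1 | s 27.683 z 85.079 x 0.24 t 18.53
z 84.60 scmd 27.60 | fx -0.8 fy 3.6 fz 8.2 | s 27.693 z 84.793 x 0.27 t 18.85
z 84.30 scmd 27.59 | fx -1.1 fy 3.5 fz 9.1 | s 27.694 z 84.595 x 0.29 t 19.17
z 84.00 scmd 27.58 | fx -1.8 fy 3.5 fz 11.0 | s 27.699 z 84.586 x 0.31 t 19.48
z 83.70 scmd 27.56 | fx -3.0 fy 3.8 fz 12.9 | s 27.698 z 84.580 x 0.34 t 19.80
z 83.40 scmd 27.55 | fx -4.1 fy 4.0 fz 15.4 | s 27.690 z 84.562 x 0.36 t 20.12
LIMIT
0.027538853473288796
```

Run:
```python
from h import *
base=np.array([0,.05,-3.15])
f,q=favg(.1,10);print(f-base,q*1e3)
s=.0276
move_l(pt(0,s,.100),feed=.04);f,q=favg(.04,4);print(f-base,q*1e3)
move_l(pt(0,s+.0002,.140),feed=.06);f,q=favg(.04,4);print(f-base,q*1e3)
move_l(pt(0,s+.0002,.147),feed=.06)
move_l(pt(0,.09365,.147),feed=.1);hold(.2)
for n in ("scene","top"):
  im,d=get_image(n);np.savez(f"h2_{n}.npz",im=im,d=d)
f,q=favg(.2,20);print(f-base,q*1e3,st()[2])
im=np.load("h2_scene.npz")["im"];cv2.imwrite("pics/h2s.png",cv2.resize(im[190:280,250:360,::-1],None,fx=7,fy=6.6,interpolation=cv2.INTER_CUBIC))
im=np.load("h2_top.npz")["im"];cv2.imwrite("pics/h2t.png",cv2.resize(im[190:290,250:410,::-1],None,fx=5,fy=5,interpolation=cv2.INTER_CUBIC))
```

```text
[-4.0314  4.2153 15.2503] [ 0.3523 27.6908 84.5664]
[-1.5072  2.311   1.0645] [ -0.1481  27.6498 100.1569]
[-0.192  -0.1999 -0.2802] [ -0.2516  27.6798 139.7432]
[ 0.0783  0.0171 -0.0678] [  0.0445  93.3034 147.0136] 23.1917
```

View pics/h2s.png

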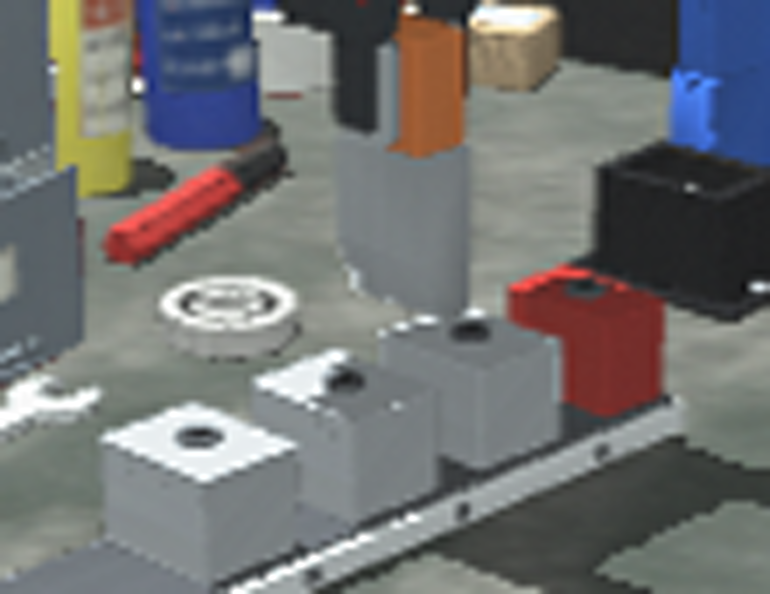

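View pics/h2t.png

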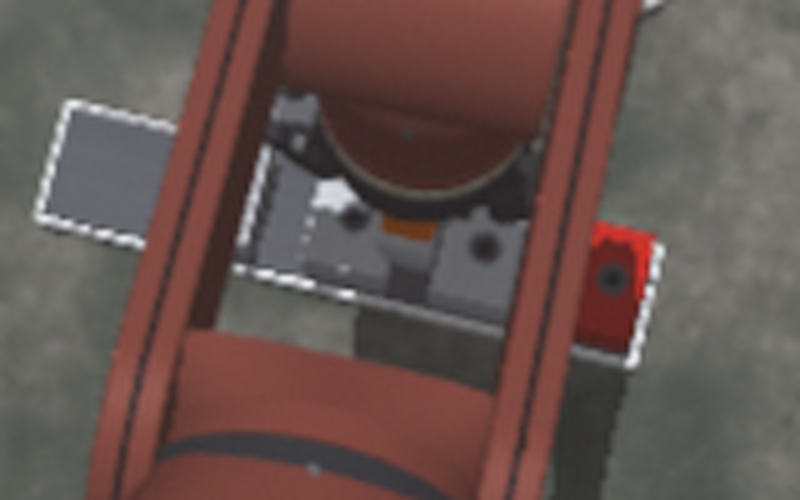

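```bash
cat >> h.py <<'E'
def touch(x,s,z,base,smin,thr=1.0,step=.0001):
    while s>smin:
        s-=step; move_l(pt(x,s,z),feed=.01); f,q=favg(.1,10); f=f-base
        print("touch s %.2f fy %.2f eef %.3f t %.2f"%(s*1e3,f[1],q[1]*1e3,st()[2]))
        if f[1]>thr: break
    return s,f,q
def drive(scmd,zlist,base,ft=-2.5,flim=15,x=0.,smax=.1,on=3):
    xc=x; s0=scmd
    for z in zlist:
        move_l(pt(xc,scmd,z),feed=.025)
        f,q=favg(.08,8); f=f-base
        print("z %.2f scmd %.2f | fx %.1f fy %.1f fz %.1f | s %.3f z %.3f x %.2f t %.2f"%(z*1e3,scmd*1e3,*f,q[1]*1e3,q[2]*1e3,q[0]*1e3,st()[2]))
        if f[2]>on: scmd+=np.clip(.00005*(ft-f[1])*-1*-1*(1 if False else -1)*-1,-.00012,.00012) if False else np.clip(-.00005*(f[1]-ft)*-1,-.00012,.00012)
        xc+=np.clip(.4*(x-q[0]),-.0004,.0004)
        if f[2]>flim: print("LIMIT");break
    return scmd,xc,f,q
E
python3 - <<'E'
import re
t=open('h.py').read()
i=t.index("        if f[2]>on:");j=t.index("\n",i)
# fy = N_prev - N_next ; too positive => move command outward (+s)
t=t[:i]+"        if f[2]>on: scmd+=np.clip(.00005*(f[1]-ft),-.00012,.00012)"+t[j:]
open('h.py','w').write(t)
E
python3 - <<'E'
from h import *
base=np.array([0,.05,-3.15])
move_l(pt(0,.0936,.128),feed=.06)
r=move_l(pt(0,.0936,.114),feed=.03,max_force=4.5);p,f,t=st();print(r,row(p),p[2])
if not r:
    move_l(pt(0,.0922,.114),feed=.02)
    f,q=favg(.15,15);print(f-base,q*1e3,st()[2])
    s,f,q=touch(0,.0920,.114,base,.0913); print(s)
E
```

```text
False (np.float64(-5.209449672855511e-05), np.float64(0.09361216269022792)) 0.11391504763356716
[ 0.1494 -0.1681 -0.0257] [  0.1081  92.1569 114.1655] 24.65
touch s 91.90 fy 0.01 eef 91.902 t 24.98
touch s 91.80 fy 0.02 eef 91.804 t 25.32
touch s 91.70 fy 0.32 eef 91.735 t 25.65
touch s 91.60 fy 0.78 eef 91.694 t 25.98
touch s 91.50 fy 1.61 eef 91.661 t 26.32
0.09149999999999998
```

Run:
```python
from h import *
base=np.array([0,.05,-3.15])
zs=np.r_[np.arange(.112,.0885,-.0025),np.arange(.0875,.0855,-.001),np.arange(.0855,.0825,-.0003)]
s,x,f,q=drive(.09185,zs,base,flim=14.8)
f,q=favg(.1,10);print(f-base,q*1e3,st()[2],s,x)
```

```text
z 112.00 scmd 91.85 | fx 0.1 fy 0.5 fz 0.3 | s 91.733 z 111.803 x -0.11 t 26.63
z 109.50 scmd 91.85 | fx -0.3 fy -0.2 fz -0.0 | s 91.749 z 109.291 x -0.12 t 26.95
z 107.00 scmd 91.85 | fx 0.1 fy -0.4 fz 3.6 | s 91.710 z 107.491 x 0.61 t 27.27
z 104.50 scmd 91.96 | fx 0.6 fy -1.6 fz 8.2 | s 91.754 z 105.497 x 0.91 t 27.58
z 102.00 scmd 92.00 | fx 1.9 fy -2.2 fz 8.3 | s 91.766 z 103.007 x 0.81 t 27.90
z 99.50 scmd 92.01 | fx 4.4 fy -2.4 fz 4.8 | s 91.785 z 99.944 x 0.19 t 28.22
z 97.00 scmd 92.02 | fx 3.9 fy -2.7 fz 1.2 | s 91.822 z 96.296 x -1.32 t 28.53
z 94.50 scmd 92.02 | fx 1.9 fy -3.6 fz -0.8 | s 91.854 z 93.581 x -1.40 t 28.85
z 92.00 scmd 92.02 | fx 0.5 fy -4.4 fz -0.7 | s 91.878 z 91.289 x -0.87 t 29.17
z 89.50 scmd 92.02 | fx 0.3 fy -5.1 fz -0.7 | s 91.907 z 89.111 x -0.09 t 29.48
z 87.50 scmd 92.02 | fx 0.2 fy -5.2 fz 0.2 | s 91.903 z 87.468 x 0.32 t 29.80
z 86.50 scmd 92.02 | fx 0.2 fy -4.9 fz 1.7 | s 91.901 z 86.777 x 0.42 t 30.12
z 85.50 scmd 92.02 | fx 0.3 fy -5.0 fz 2.2 | s 91.904 z 85.953 x 0.44 t 30.43
z 85.20 scmd 92.02 | fx 0.3 fy -5.1 fz 2.9 | s 91.911 z 85.840 x 0.44 t 30.75
z 84.90 scmd 92.02 | fx 0.3 fy -5.3 fz 3.1 | s 91.911 z 85.664 x 0.41 t 31.07
z 84.60 scmd 91.90 | fx 1.5 fy -4.9 fz 3.7 | s 91.894 z 85.236 x 0.25 t 31.38
z 84.30 scmd 91.78 | fx 2.7 fy -4.1 fz 4.2 | s 91.869 z 84.591 x -0.11 t 31.70
z 84.00 scmd 91.70 | fx 1.4 fy -3.2 fz 8.5 | s 91.858 z 84.561 x -0.12 t 32.02
z 83.70 scmd 91.67 | fx 0.4 fy -3.4 fz 10.7 | s 91.860 z 84.549 x -0.09 t 32.33
z 83.40 scmd 91.62 | fx -0.8 fy -2.7 fz 13.1 | s 91.857 z 84.543 x -0.05 t 32.65
z 83.10 scmd 91.61 | fx -1.5 fy -3.4 fz 15.1 | s 91.860 z 84.523 x -0.03 t 32.97
LIMIT
[-1.6518 -3.0745 14.9159] [-0.0174 91.8676 84.5318] 33.05 0.09156742421791673 -0.0004804759658020787
```

Run:
```python
from h import *
base=np.array([0,.05,-3.15])
move_l(pt(0,.09165,.098),feed=.04);f,q=favg(.05,5);print(f-base,q*1e3)
move_l(pt(0,.0918,.140),feed=.06);f,q=favg(.04,4);print(f-base,q*1e3)
move_l(pt(0,.0919,.147),feed=.06)
move_l(pt(0,.1583,.147),feed=.1);hold(.15)
im,d=get_image("scene");np.savez("h3_scene.npz",im=im,d=d)
f,q=favg(.2,20);print(f-base,q*1e3,st()[2])
cv2.imwrite("pics/h3s.png",cv2.resize(im[190:280,250:360,::-1],None,fx=7,fy=6.6,interpolation=cv2.INTER_CUBIC))
```

```text
[-0.762  -1.5401  0.8837] [-0.5177 91.8262 97.7327]
[0.1333 0.1619 0.26  ] [ -0.3561  91.7932 139.5877]
[ 0.0426 -0.04    0.2034] [  0.0827 157.8156 147.0283] 35.95
```

View pics/h3s.png

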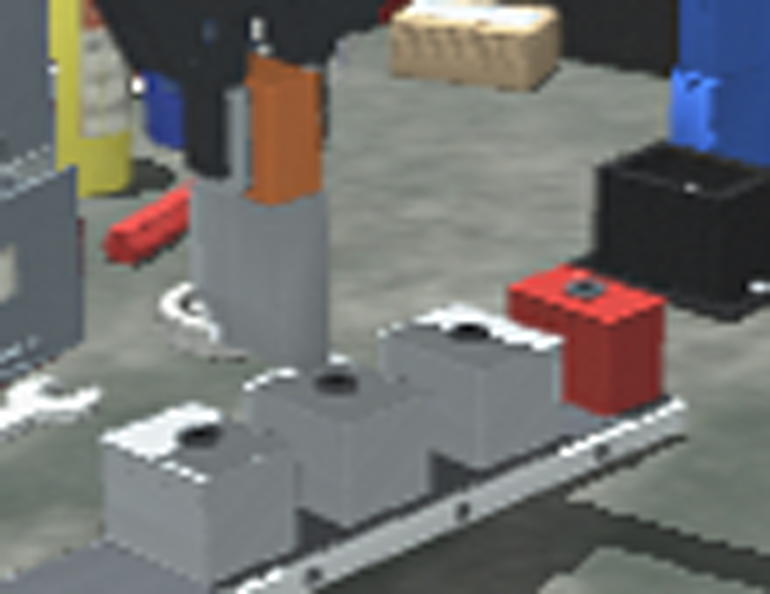

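The spacer hovers over the gap between blocks 2 and 3, with its right edge at (325,365) just beyond block 2. Now gap 3.

Run:
```python
from h import *
base=np.array([0,.05,-3.15])
move_l(pt(0,.1583,.128),feed=.06)
r=move_l(pt(0,.1583,.114),feed=.03,max_force=4.5);p,f,t=st();print(r,row(p),p[2])
if not r:
    move_l(pt(0,.1562,.114),feed=.02)
    f,q=favg(.15,15);print(f-base,q*1e3,st()[2])
    s,f,q=touch(0,.1560,.114,base,.1553); print(s)
```

```text
False (np.float64(-4.832524430470893e-05), np.float64(0.15830647207750598)) 0.11388934343473921
[-0.0844  0.2274  0.1303] [  0.1273 156.1336 114.1867] 37.4167
touch s 155.90 fy 0.06 eef 155.904 t 37.75
touch s 155.80 fy -0.03 eef 155.807 t 38.08
touch s 155.70 fy 0.57 eef 155.761 t 38.42
touch s 155.60 fy 1.08 eef 155.722 t 38.75
0.15560000000000004
```

```bash
sed -i 's/if f\[2\]>on: scmd/on=-99 if f[2]>on else on\n        if f[2]>on: scmd/' h.py
python3 - <<'E'
from h import *
base=np.array([0,.05,-3.15])
zs=np.r_[np.arange(.112,.0885,-.0025),np.arange(.0875,.0858,-.0008)]
s,x,f,q=drive(.1559,zs,base,flim=13,ft=-3)
f,q=favg(.05,5);print(f-base,q*1e3,st()[2],s,x)
E
```

```text
z 112.00 scmd 155.90 | fx -0.3 fy 0.2 fz -0.2 | s 155.787 z 111.801 x -0.12 t 39.07
z 109.50 scmd 155.90 | fx -0.0 fy -0.1 fz 0.1 | s 155.814 z 109.307 x -0.08 t 39.38
z 107.00 scmd 155.90 | fx 0.2 fy -0.4 fz 0.3 | s 155.838 z 106.838 x -0.03 t 39.70
z 104.50 scmd 155.90 | fx -0.4 fy -1.7 fz 5.2 | s 155.783 z 105.088 x 0.63 t 40.02
z 102.00 scmd 155.97 | fx 0.4 fy -2.2 fz 7.8 | s 155.820 z 102.935 x 0.90 t 40.33
z 99.50 scmd 156.01 | fx 3.9 fy -2.9 fz 4.9 | s 155.845 z 99.845 x 0.42 t 40.65
z 97.00 scmd 156.01 | fx 4.0 fy -2.8 fz 1.0 | s 155.855 z 96.391 x -0.91 t 40.97
z 94.50 scmd 156.02 | fx 2.2 fy -3.6 fz -0.4 | s 155.870 z 93.667 x -1.07 t 41.28
z 92.00 scmd 155.99 | fx 0.6 fy -3.3 fz -0.3 | s 155.892 z 91.346 x -0.61 t 41.60
z 89.50 scmd 155.97 | fx 0.4 fy -3.8 fz 0.1 | s 155.904 z 89.122 x 0.01 t 41.92
z 87.50 scmd 155.94 | fx 0.5 fy -3.7 fz 0.8 | s 155.900 z 87.426 x 0.36 t 42.23
z 86.70 scmd 155.90 | fx 0.4 fy -4.1 fz 3.2 | s 155.903 z 86.921 x 0.41 t 42.55
z 85.90 scmd 155.85 | fx 1.1 fy -4.3 fz 3.9 | s 155.893 z 86.132 x 0.34 t 42.87
[ 0.8334 -3.9364  4.3475] [  0.346  155.8954  86.1366] 42.9083 0.1557805388830873 -0.0001221504605270167
```

Run:
```python
from h import *
base=np.array([0,.05,-3.15])
zs=np.arange(.0856,.0825,-.0003)
s,x,f,q=drive(.15578,zs,base,flim=11.5,ft=-3,on=-99,x=-.0001)
f,q=favg(.1,10);print(f-base,q*1e3,st()[2],s,x)
```

```text
z 85.60 scmd 155.78 | fx 1.6 fy -3.7 fz 4.4 | s 155.887 z 85.828 x 0.24 t 43.23
z 85.30 scmd 155.75 | fx 2.3 fy -2.8 fz 4.0 | s 155.867 z 85.425 x 0.04 t 43.54
z 85.00 scmd 155.76 | fx 2.4 fy -2.3 fz 3.8 | s 155.856 z 85.026 x -0.17 t 43.86
z 84.70 scmd 155.79 | fx 2.3 fy -2.1 fz 4.0 | s 155.864 z 84.661 x -0.30 t 44.17
z 84.40 scmd 155.83 | fx 0.3 fy -2.1 fz 7.8 | s 155.877 z 84.593 x -0.29 t 44.49
z 84.10 scmd 155.88 | fx -1.4 fy -3.0 fz 9.9 | s 155.881 z 84.575 x -0.23 t 44.81
z 83.80 scmd 155.88 | fx -2.3 fy -2.9 fz 12.0 | s 155.889 z 84.565 x -0.19 t 45.12
LIMIT
[-2.3578 -2.6367 11.9573] [ -0.1874 155.8794  84.5647] 45.2083 0.15588656396220185 -2.0875198470802394e-05
```

Run:
```python
from h import *
base=np.array([0,.05,-3.15])
move_l(pt(0,.1558,.098),feed=.04);f,q=favg(.05,5);print(f-base,q*1e3)
move_l(pt(0,.1559,.140),feed=.06);f,q=favg(.04,4);print(f-base,q*1e3)
move_l(pt(0,.1559,.165),feed=.08)
H=[.5673,-.2841]
move_l([*H,.165],feed=.2,rotation=ori(PSI_H+np.pi))
move_l([*H,.128],feed=.08);hold(.3);p,f,t=st();print(p,f,t)
im,d=get_image("scene");np.savez("ret_s.npz",im=im,d=d)
cv2.imwrite("pics/ret.png",cv2.resize(im[150:250,290:400,::-1],None,fx=6,fy=6,interpolation=cv2.INTER_CUBIC))
```

```text
[-1.1454 -1.3555  0.9845] [ -0.3114 155.8421  97.9423]
[-0.3163 -0.1749  0.2074] [ -0.3583 155.8572 139.5843]
[ 0.5676 -0.2844  0.1287] [-0.3151 -0.7753 -3.6037] 49.725
```

View pics/ret.png

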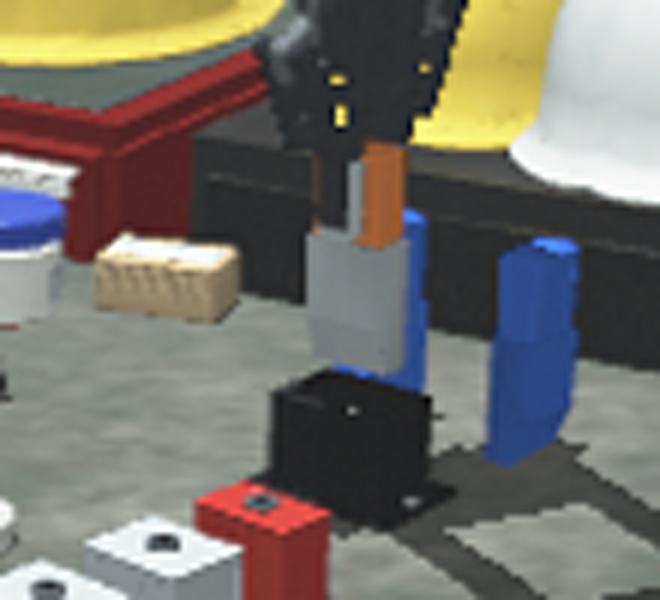

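The spacer stands upright above the pocket, with its nose at (365,370) over the opening at (350,385). Next I'll lower it in.

Run:
```python
from h import *
H=[.5673,-.2841]
r=move_l([*H,.078],feed=.05,max_force=6);p,f,t=st();print(r,p,f,t)
if not r:
    z=.0745; 
    f0,_=favg(.1,10)
    for i in range(12):
        move_l([*H,z],feed=.03); f,q=favg(.06,6); print(z,q[2],(f-f0),st()[2])
        if f[2]-f0[2]>4: break
        z-=.0005 if z<.0725 else .001
```

```text
False [ 0.5676 -0.2843  0.0785] [-0.3068  0.8423 -2.7798] 50.925
0.0745 0.07426895479640139 [ 0.1217  0.1158 -0.0761] 51.325
0.0735 0.07344369121818543 [ 0.059  -0.3489 -0.2163] 51.625
0.0725 0.07241995835549248 [ 0.3136 -0.3126  0.1389] 51.925
0.0715 0.07146056359693376 [ 0.3475 -0.148  -0.0674] 52.225
0.071 0.07138803696854497 [-1.2388  0.6061  3.8579] 52.525
0.0705 0.07139169400527706 [-3.4356  1.2461  8.723 ] 52.825
```

Run:
```python
from h import *
H=[.5673,-.2841]
move_l([*H,.0712],feed=.03)
gripper_to(.06)
move_l([*H,.2],feed=.15)
set_joints([-1.288, 0.22, 1.526, 0, 1.395, -0.126]); hold(.2)
print(st())
for n in("scene","top"):
    im,d=get_image(n);np.savez(f"fin_{n}.npz",im=im,d=d)
T=np.load("fin_top.npz")["im"];
cv2.imwrite("pics/fin_t.png",cv2.resize(T[185:285,250:410,::-1],None,fx=5,fy=5,interpolation=cv2.INTER_CUBIC))
cv2.imwrite("pics/fin_h.png",cv2.resize(T[190:280,410:510,::-1],None,fx=5,fy=5))
cv2.imwrite("pics/fin_s.png",np.load("fin_scene.npz")["im"][...,::-1])
G=[proj("top",[[*(STOP+s*YR),.0625]])[0] for s in (0,.059,.123,.187)]
X=onplane("top",screws(T,G),.0625);print(X,[row(x) for x in X])
A=np.load("top0.npz")["im"].astype(int);D=np.abs(A-T).sum(2)>90
n,l,stt,c=cv2.connectedComponentsWithStats(D.astype(np.uint8))
print([(stt[i,4],c[i].round()) for i in range(1,n) if stt[i,4]>6])
```

```text
(array([ 0.2495, -0.5732,  0.2317]), array([-0.2049, -0.5685,  0.5461]), 56.325)
[[ 0.5263 -0.1247  0.0625]
 [ 0.54   -0.0675  0.0625]
 [ 0.5547 -0.0051  0.0625]
 [ 0.5698  0.0571  0.0625]] [(np.float64(2.866540189142157e-05), np.float64(-2.4355319510342727e-05)), (np.float64(8.145389538960096e-05), np.float64(0.05887034696584526)), (np.float64(-0.00011762157603792694), np.float64(0.1229394281101861)), (np.float64(0.0002031605152797065), np.float64(0.18696390822658682))]
[(np.int32(36), array([283., 225.])), (np.int32(40), array([301., 228.])), (np.int32(10), array([289., 226.])), (np.int32(12), array([295., 226.])), (np.int32(43), array([311., 232.])), (np.int32(56), array([329., 235.])), (np.int32(62), array([339., 238.])), (np.int32(20), array([317., 232.])), (np.int32(21), array([322., 233.])), (np.int32(56), array([356., 243.])), (np.int32(20), array([345., 239.])), (np.int32(19), array([350., 240.])), (np.int32(12), array([598., 378.])), (np.int32(13), array([594., 382.]))]
```

View pics/fin_t.png

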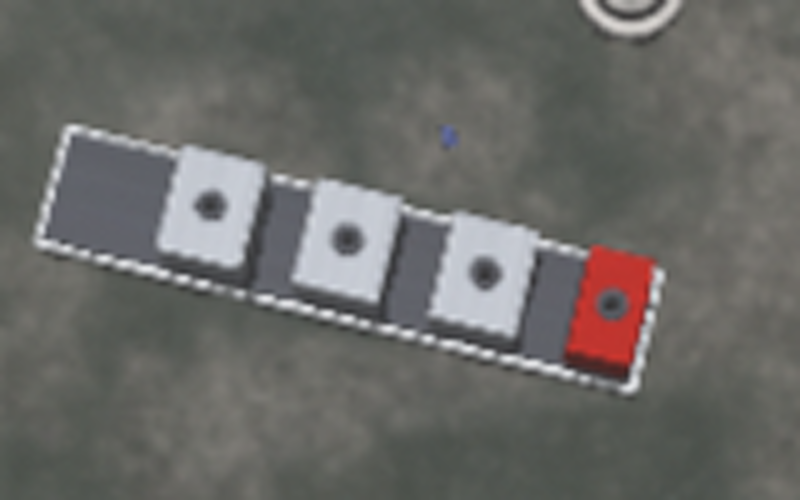

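View pics/fin_h.png

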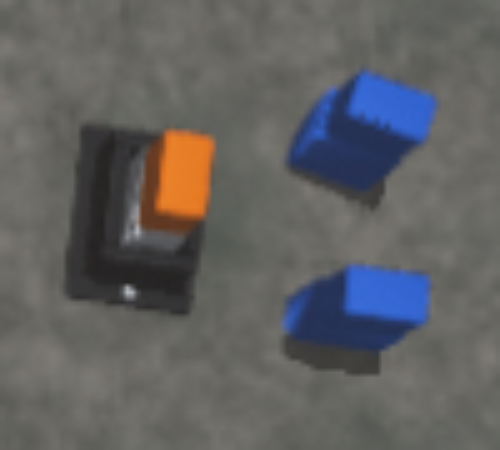

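View pics/fin_s.png

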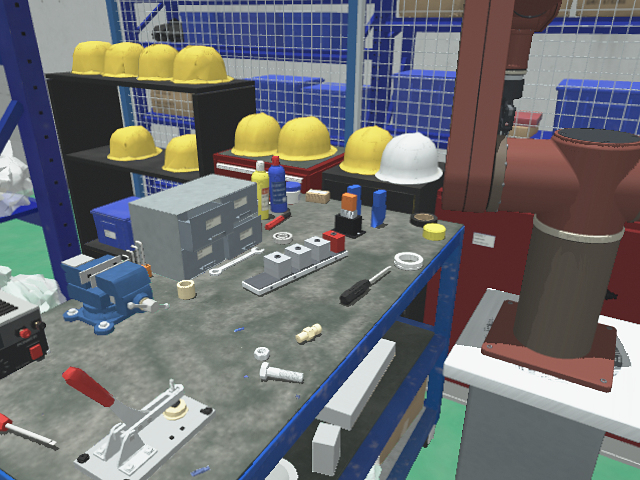

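The blocks now stand at 58.9, 122.9 and 187.0 mm from the stop, against targets of 59, 123 and 187. The spacer is upright in its holder, and the only things that changed in the picture are the blocks and the arm.

```bash
python3 -c "
from plant import *
job_done(); print(observe()['time_s'])"
```

```text
the job is handed in; nothing more can be done
the job is handed in; nothing more can be done
```

All three gaps are set to the spacer's width, in order from the red stop outward. The spacer is back in its holder, and I handed the job in at about 56 s of the 72 s allowed.

| Gap | Press on the bed (N) | Drag of the blocks (N) | Block centre from the stop (mm) | Target (mm) |
|---|---|---|---|---|
| 1 | about 7 | about 8 | 58.9 | 59 |
| 2 | about 11 | about 4 | 122.9 | 123 |
| 3 | about 8 | about 4 | 187.0 | 187 |

- **Press force:** The gap 2 press came out above the 8 N you asked for. In all three gaps, the highest vertical reading, drag included, was about 15.4 N, below the 20 N limit.
- **Gaps 1 and 2:** When I touched blocks 1 and 2 lightly before setting the next gap, each was within about 0.05 mm of where a 24 mm gap puts it. Setting the next gap did not visibly shift either one.
- **Gap 3:** I checked this one only with the camera, which is good to a few tenths of a millimetre.
- **Touching the stop:** My first attempt to feel for the red stop halted early, on force noise. The arm sagged about 2 mm down inside gap 1 before I corrected it. Nothing was being pressed at the time, and I used small steps from then on.
- **Rest of the table:** Comparing top-camera pictures from before and after showed changes only at the three blocks and at one spot by the arm.

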